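# Take the nozzle out of the water filter's quick coupling

### The job

Unplug the steel nozzle from the quick coupling on the countertop water filter: push the coupling's sprung sleeve down to its stop, gently, so that the nozzle is let go and lifts, then pull the nozzle straight out so that the sleeve snaps back up. Stand the nozzle upright, foot down and fully home, in the hole of the wooden draining stand and let go of it. Do not wrench the nozzle while it is locked, and leave the bowl, the mug and the jar where they are.

Things in the scene. Friction and masses are not known exactly. Their poses are not given: they have to be found in the camera images.
- coupling: Countertop water filter, fixed. Origin: centre of the underside of its white square housing (120 x 120 x 50 mm), z up. The quick coupling stands upright on the housing; its axis is this z axis. A round filter cartridge (84 mm wide, 117 mm high) stands 115 mm away on the -x side.
- bore_mouth (a point): Centre of the mouth of the coupling's fixed steel bore, 82 mm above the underside; the bore is 20 mm wide inside, 28 mm outside, 32 mm deep. Hidden pawls in it hold the nozzle's neck and open only when the sleeve is down some 10 mm or more. At most 40 N between nozzle and coupling: no hard pull while locked, no hard sideways push in the bore.
- sleeve (a joint): How far the sleeve round the bore is pushed down, in m: 0 = up (rest), 0.012 = stop. Knurled steel; its top is a flat flange, 56 mm outside, 31 mm inside diameter, on a thin rubber cushion (6 N/mm). Rest height NOT measured and different each time: flange top 95 to 113 mm above the housing's underside; feel for it. Spring: 4 N at rest, 7 N at the stop. At most 25 N on it.
- lift_seat (a point): Where the nozzle's foot sits while locked: on the bore's axis, 53 mm above the underside. With the sleeve down, a damped spring lifts the foot 8 mm in about half a second. If the sleeve is let go then, the pawls rest on the nipple, keep the sleeve about 9 mm down and drag 6 to 12 N until the nozzle is out; then the sleeve snaps up. Let go before the lift, it locks again.
- nozzle: Loose plain steel nozzle, upright in the coupling, 86 mm long, about 90 g. Origin: centre of its foot, z to its top. From the foot: nipple 18 mm thick, 22 mm long, with 3 mm foot chamfer; neck 8 mm thick up to 36 mm; round grip part 16 mm thick from 36 to 86 mm, to be gripped from above near its top, which is 139 mm above the coupling's underside when locked, 147 mm when lifted.
- stand: Wooden draining stand fixed to the counter: a block 80 x 80 mm and 34 mm high with one hole in the middle, and beside it on its -x side a low tray (110 x 80 mm, 20 mm high). Origin: centre of the block's underside, below the hole.
- stand_hole (a point): Centre of the mouth of the stand's hole, in the block's top face, z up. The hole is 20.5 mm wide with a 2 mm chamfer, and 24 mm deep with a flat floor.
- bowl: White bowl, 130 mm wide, 60 mm high, loose; origin at the centre of its underside. Leave it alone.
- mug: Terracotta mug, 80 mm wide, 90 mm high, loose; origin at the centre of its underside. Leave it alone.
- jar: Amber glass jar with a steel cap, 72 mm wide, 110 mm high, loose; origin at the centre of its underside. Leave it alone.

How it is judged:
By the outcome, as a careful person would: the job done as asked, in the order asked, and still so for the second after the job is handed in, with the robot touching nothing.
It also fails if it takes over 58 s, if anything falls off the work surface, if the arm or the gripper's body presses on something with over 40 N, if the wrist force passes 120 N, or if a joint passes its speed limit or range.

### The arm

A 6-joint arm with a two-finger parallel gripper is mounted at the origin on the work surface. World frame = base frame: x ahead of the robot, y to its left, z up, the work surface at z = 0. Lengths are in m, angles in rad, forces in N, time in s.
With the tool pointing down it reaches from about 0.375 to 0.975 m from the base axis. Payload 3.8 kg.
Tool frame: the origin (TCP) lies midway between the tips of the shut fingers; the grasp point (between the pads) lies 19 mm behind it; z points along the fingers, y is the line along which they close (so a half turn about z gives the same grasp; the last joint's range is limited). The gripper opens to 85 mm and grips with 20 to 120 N. Pads are 22 mm wide; open, the fingers measure 114 mm over their backs; the gripper's body (76 mm by 85 mm) begins 54 mm behind the grasp point. The pads swing forward as they close: fully open they stand 13 mm farther back than shut.
Start: joints at [1.085, 0.264, 1.604, -0, 1.274, -0.037], TCP at [0.293, 0.608, 0.231] pointing down, gripper open.
Joint ranges: [-2.63, 2.63], [-0.94, 2.18], [0.31, 2.57], [-1.31, 4.45], [0, 2.66], [-2.55, 2.55]. Speed limits (rad/s): [2.57, 2.57, 3.14, 3.14, 3.14, 3.14].

### API

Orientations are given as a rotation vector (axis times angle).
In Python, from workcell import status, read_camera, workorder, masks_of gives the robot as it stands.
- The arm moves only by the tool drive_tool, never from a script. Its argument "rows" is a list of rows, each a list of 7 numbers: the turn, a rotation vector about the tool's x, y, z in degrees, then the shift along the tool's x, y, z in m, then the opening, from 0 (shut) to 1 (fully open). In form: [[ax, ay, az, tx, ty, tz, claw], ...]. A call has 1 to 8 rows; each row shifts and turns the commanded pose from where the row before left it, along the tool's axes as they then stand; what a row does not reach is not made up. A row lasts 1/12 s, in which the tool goes at most 41.7 mm and 7.16 degrees, less where a joint would pass 70% of its speed; a pose out of reach is approached as far as the arm can. A call is refused whole if a number of a shift passes 0.0417 or a number of a turn 7.16, either way. A call with a gripper value outside its range is refused whole. The fingers move at their own pace and stop on an object; "force" is the grip in N (left out, the last holds). Time passes only in rows, so rows that do not move let the fingers close. It gives the time, the measured TCP pose, the force, the opening and the grip force at its end, in the units of the state.
- status.read_state(): the state, without advancing time (a new reading comes with each control period).
- read_camera(name): name is "scene" or "side" or "wrist"; returns a dict with "color" (480x640x3 uint8, red, green, blue), "intrinsics" (3x3 intrinsics, pixels), "world_from_camera" (4x4, takes a point from camera to world coordinates); the wrist camera has in their place "mount" (4x4, takes a point from camera to tool coordinates, whose origin is the TCP and whose axes are the flange's). Camera axes: x right, y up, looking along -z (the intrinsics and any distortion apply to the point x, -y, -z); pixel columns grow to the right and rows downward; lengths in m; the calibration is good to about 2 mm. A picture is of the moment at which its call begins: read the wrist's pose just before it. There is no depth.
- workorder.finish_job(): hands the job in; it is judged then, once.
Trained networks look in a picture, given as the dict that the camera call returned (one of the last four; its "shot" number tells which), for a name from the list of things; names that differ only in an ending like _2 or _b are one class to them, and where a whole thing is asked for, a point or a joint stands for the part that bears it (a point fixed in the world has none). Each returns a list of dicts, best first, with "score" (0 to 1); they miss things now and then, are a little off and sometimes report something else, mostly with a low value. They report only what shows in the picture. A call takes as long as a camera call.
- masks_of(picture, name): "mask" (480x640 bool, what is visible of it) and "bbox" ([left, top, right, bottom] in pixels, round what is visible of it).
The state is a dict: "time": time; "q": joint angles; "joint_vel": joint speeds; "joint_torque": joint torques, N m; "tool_pos": TCP position; "tcp_rot": TCP orientation; "wrist_force": force on the tool from outside, world axes, zero at the start; "torque": the same for the moment, N m; "width": opening from 0.0 (shut) to 1.0 (fully open); "grip_force": force on a finger pad.
Only numpy, scipy, OpenCV 4.12 (cv2) and the standard library are available. Lean on these libraries where they do the work, as an engineer would, in place of code of your own. Each camera call takes 0.05 s, during which the arm holds its last target. There are 200 camera calls.

## Working session

There is one attempt and no reset: what is moved stays moved. The work goes in short steps, Python scripts to look and compute and a tool call to move; the robot and the scene stay as the last step left them, time stands still between calls to the robot, and variables do not carry over. Pictures are saved under pics/ and viewed, at most 10 in all, crops included, and the job is handed in when it is done.

Besides the shell and the picture viewer there is one more tool, called after "Request:" in YAML: its name, and indented under it one key for each argument. drive_tool: Moves the arm, as the interface text tells. Its arguments: {"type":"object","properties":{"rows":{"type":"array"},"force":{"type":"number"}},"required":["rows"]}

```bash
mkdir -p pics; ls; cat > h.py <<'E'
import numpy as np, cv2
from workcell import status, read_camera, workorder, masks_of
from scipy.spatial.transform import Rotation as R
def save(p,n): cv2.imwrite('pics/'+n+'.png',cv2.cvtColor(p['color'],cv2.COLOR_RGB2BGR))
def wfc(p,s=None):
    if 'world_from_camera' in p: return np.array(p['world_from_camera'])
    T=np.eye(4);T[:3,:3]=R.from_rotvec(s['tcp_rot']).as_matrix();T[:3,3]=s['tool_pos']
    return T@np.array(p['mount'])
def ray(p,T,u,v):
    K=np.array(p['intrinsics']);d=np.linalg.inv(K)@[u,v,1]
    return T[:3,3],T[:3,:3]@(d*[1,-1,-1])
def onz(p,T,u,v,z):
    o,d=ray(p,T,u,v);return o+d*(z-o[2])/d[2]
def proj(p,T,X):
    c=np.linalg.inv(T)@np.r_[X,1];q=np.array(p['intrinsics'])@(c[:3]*[1,-1,-1]);return q[:2]/q[2]
E
python3 - <<'E'
from h import *
s=status.read_state();print({k:np.round(v,3) for k,v in s.items()})
print(R.from_rotvec(s['tcp_rot']).as_matrix().round(3))
for n in['scene','side','wrist']:
    p=read_camera(n);save(p,n+'0');print(n,[k for k in p],np.array(p['intrinsics']).round(1).tolist());T=wfc(p,s);print(T.round(3).tolist())
    for k in['coupling','sleeve','nozzle','stand','bowl','mug','jar']:
        print(k,[(round(m['score'],2),np.round(m['bbox']).tolist()) for m in masks_of(p,k)[:2]])
a=[cv2.imread(f'pics/{n}0.png') for n in['scene','side']]
E
```

```text
pics
{'time': np.float64(0.0), 'q': array([ 1.085,  0.265,  1.605, -0.   ,  1.274, -0.037]), 'joint_vel': array([-0.001, -0.   , -0.   ,  0.001,  0.001,  0.   ]), 'joint_torque': array([ 1.0000e-03, -5.1513e+01, -3.6731e+01, -0.0000e+00,  1.3000e-02,
       -0.0000e+00]), 'tool_pos': array([0.293, 0.607, 0.23 ]), 'tcp_rot': array([-6.990e-01, -3.062e+00,  3.000e-03]), 'wrist_force': array([0.189, 0.481, 0.086]), 'torque': array([-0.025,  0.014,  0.003]), 'grip_force': np.float64(0.0), 'width': np.float64(0.997)}
[[-0.901  0.434 -0.001]
 [ 0.434  0.901 -0.002]
 [ 0.    -0.002 -1.   ]]
scene ['color', 'intrinsics', 'world_from_camera', 'shot'] [[448.5, 0.0, 318.8], [0.0, 448.5, 242.1], [0.0, 0.0, 1.0]]
[[-0.076, -0.622, 0.779, 1.356], [0.997, -0.056, 0.052, 0.048], [0.011, 0.781, 0.625, 0.676], [0.0, 0.0, 0.0, 1.0]]
coupling [(0.79, [356.0, 193.0, 436.0, 296.0])]
sleeve [(0.79, [385.0, 229.0, 414.0, 255.0])]
nozzle [(0.46, [394.0, 222.0, 406.0, 245.0])]
stand [(0.86, [207.0, 214.0, 278.0, 268.0])]
bowl [(0.96, [254.0, 283.0, 326.0, 342.0])]
mug [(0.83, [496.0, 257.0, 550.0, 312.0])]
ja
[... 284 characters left out ...]
0.942], [0.0, 0.0, 0.0, 1.0]]
coupling [(0.61, [217.0, 180.0, 318.0, 242.0])]
sleeve [(0.79, [269.0, 173.0, 297.0, 196.0])]
nozzle [(0.5, [319.0, 396.0, 364.0, 462.0])]
stand [(0.65, [195.0, 316.0, 308.0, 372.0])]
bowl [(0.8, [340.0, 240.0, 406.0, 291.0]), (0.5, [197.0, 314.0, 305.0, 373.0])]
mug [(0.69, [280.0, 113.0, 313.0, 160.0])]
jar [(0.94, [316.0, 396.0, 366.0, 465.0])]
wrist ['color', 'intrinsics', 'mount', 'shot'] [[358.6, 0.0, 313.0], [0.0, 358.6, 236.7], [0.0, 0.0, 1.0]]
[[0.434, -0.858, -0.274, 0.222], [0.901, 0.413, 0.134, 0.641], [-0.002, -0.305, 0.952, 0.373], [0.0, 0.0, 0.0, 1.0]]
coupling [(0.54, [83.0, 466.0, 98.0, 480.0])]
sleeve []
nozzle []
stand []
bowl []
mug []
jar []
```

View pics/scene0.png

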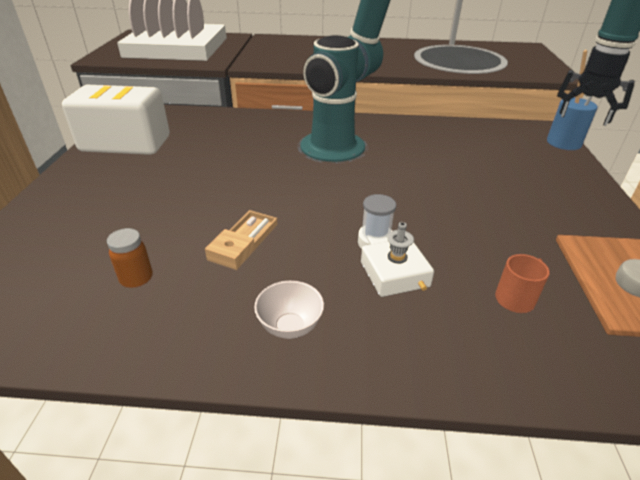

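View pics/side0.png

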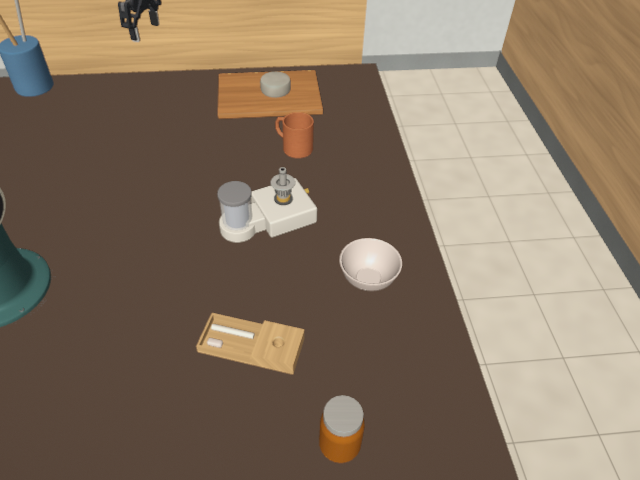

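The scene view shows the nozzle top at about (402,225) and the stand hole at about (229,244). In the side view they are at about (283,171) and (278,343). The side nozzle mask actually landed on the jar, so I'm ignoring it.

```bash
python3 - <<'E'
from h import *
for n,top,hole,rest in(('scene',(402,225),(229,244),(401,239)),('side',(283,171),(278,343),(283,182))):
    p=read_camera(n);T=wfc(p)
    print(n,'noz top@.139',onz(p,T,*top,.139).round(4),'hole@.034',onz(p,T,*hole,.034).round(4),'sleeve ctr@.104',onz(p,T,*rest,.104).round(4))
    for k in ['coupling','stand','bowl','sleeve']:
        m=masks_of(p,k)[0]['mask']; v,u=np.nonzero(m); c=(u.mean(),v.mean()); print(k,np.round(c,1),onz(p,T,*c,{'coupling':.05,'stand':.03,'bowl':.03,'sleeve':.1}[k]).round(3))
    K=4;x,y=[int(t) for t in top];w=cv2.resize(p['color'][y-45:y+85,x-70:x+60],None,fx=3,fy=3,interpolation=2)
    x,y=[int(t) for t in hole];w2=cv2.resize(p['color'][y-65:y+65,x-65:x+65],None,fx=3,fy=3,interpolation=2)
    cv2.imwrite(f'pics/crop_{n}.png',np.hstack([w,w2])[:,:,::-1])
E
python3 -c "
import cv2,numpy as np
cv2.imwrite('pics/crops.png',cv2.resize(np.vstack([cv2.imread('pics/crop_scene.png'),cv2.imread('pics/crop_side.png')]),(600,600)))"
```

```text
scene noz top@.139 [0.616  0.1666 0.139 ] hole@.034 [ 0.5804 -0.2081  0.034 ] sleeve ctr@.104 [0.6171 0.1689 0.104 ]
coupling [388.6 252.1] [0.596 0.15  0.05 ]
stand [239.8 240.2] [ 0.559 -0.188  0.03 ]
bowl [288.6 309. ] [ 0.763 -0.048  0.03 ]
sleeve [388.9 252.3] [0.657 0.143 0.1  ]
side noz top@.139 [0.6136 0.1634 0.139 ] hole@.034 [ 0.5774 -0.2089  0.034 ] sleeve ctr@.104 [0.6131 0.1671 0.104 ]
coupling [262.4 210.3] [0.563 0.136 0.05 ]
stand [253.1 342.1] [ 0.531 -0.2    0.03 ]
bowl [370.2 263.1] [ 0.785 -0.025  0.03 ]
sleeve [283.2 185. ] [0.613 0.161 0.1  ]
```

View pics/crops.png

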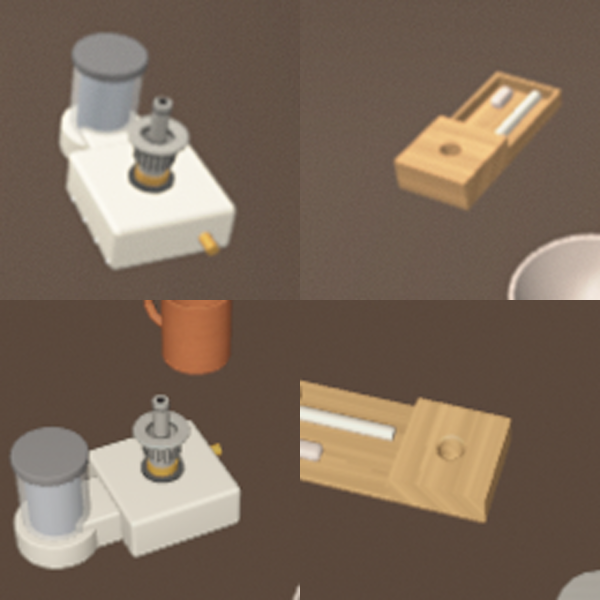

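Request:
drive_tool:
  rows:
    - [0,0,0,-0.015,-0.008,-0.005,0.4]
    - [0,0,0,-0.03,-0.016,-0.005,0.4]
    - [0,0,0,-0.03,-0.016,0,0.4]
    - [0,0,0,-0.03,-0.016,0,0.4]
    - [0,0,0,-0.03,-0.016,0,0.4]
    - [0,0,0,-0.03,-0.016,0,0.4]
    - [0,0,0,-0.03,-0.016,0,0.4]
    - [0,0,0,-0.03,-0.016,0,0.4]

```text
time: 2.37
tool_pos: [0.4445, 0.4003, 0.2418]
tcp_rot: [0.699, 3.062, 0.0]
wrist_force: [0.4, 0.6, 0.0]
width: 0.397
grip_force: 0.0
```

Request:
drive_tool:
  rows:
    - [0,0,0,-0.03,-0.016,0,0.4]
    - [0,0,0,-0.03,-0.016,0,0.4]
    - [0,0,0,-0.03,-0.016,0,0.4]
    - [0,0,0,-0.03,-0.016,0,0.4]
    - [0,0,0,-0.03,-0.016,0,0.4]
    - [0,0,0,-0.03,-0.016,0,0.4]
    - [0,0,0,-0.03,-0.016,0,0.4]
    - [0,0,0,-0.015,-0.008,0,0.4]

```text
time: 3.03
tool_pos: [0.5961, 0.1925, 0.2418]
tcp_rot: [0.702, 3.06, -0.002]
wrist_force: [0.2, -0.0, 0.0]
width: 0.4
grip_force: 0.0
```

```bash
cat > look.py <<'E'
import sys
from h import *
s=status.read_state();p=read_camera('wrist');save(p,sys.argv[1]);T=wfc(p,s)
print(s['time'],s['tool_pos'].round(4) if hasattr(s['tool_pos'],'round') else s['tool_pos'],s['tcp_rot'],s['width'],s['wrist_force'])
np.savez('last.npz',K=p['intrinsics'],T=T,c=p['color'])
for k in['sleeve','nozzle','coupling','stand']: print(k,[(round(m['score'],2),np.round(m['bbox']).tolist()) for m in masks_of(p,k)[:2]])
E
python3 look.py w1
```

```text
3.0333 [0.5961 0.1925 0.2418] [ 7.02454644e-01  3.06017762e+00 -1.94518241e-03] 0.4004539291081756 [ 0.17850998 -0.00080684  0.00111292]
sleeve [(0.77, [258.0, 218.0, 330.0, 280.0])]
nozzle [(0.72, [259.0, 218.0, 329.0, 277.0]), (0.55, [283.0, 230.0, 306.0, 277.0])]
coupling [(0.75, [128.0, 98.0, 382.0, 307.0])]
stand [(0.56, [1.0, 202.0, 52.0, 371.0])]
```

View pics/w1.png

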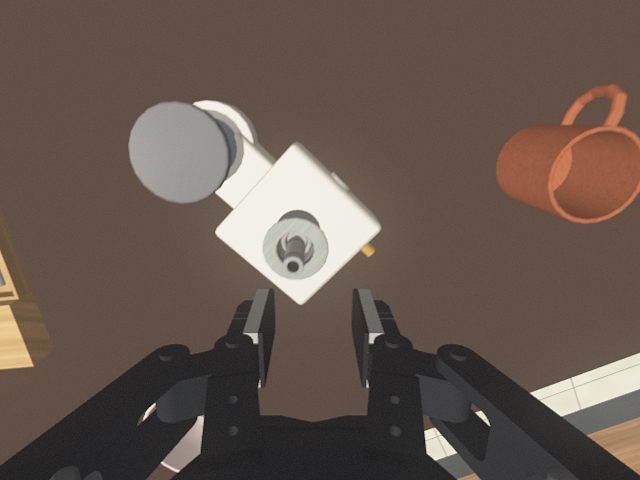

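The wrist view shows the nozzle top at about (292,265) and the flange centre at about (295,248). The housing corners are near (297,143), (380,228), (300,304) and (216,231), and the fingers sit at the bottom of the frame.

```bash
cat > m.py <<'E'
from h import *
d=np.load('last.npz');p=dict(intrinsics=d['K']);T=d['T']
print('top',onz(p,T,292,265.5,.139).round(4))
for z in(.095,.104,.113):
    c=onz(p,T,295.5,248.5,z);e=[onz(p,T,u,248,z) for u in(263,328)];print(z,c.round(4),'diam',np.linalg.norm(e[0]-e[1]).round(4))
co=[onz(p,T,*q,.05) for q in((297,143),(380,228),(300,304),(216,231))];print('housing',np.mean(co,0).round(4),[np.linalg.norm(co[i]-co[i-1]).round(3) for i in range(4)])
print('cart',onz(p,T,180,152,.117).round(3))
# flange height from fixed cameras + wrist: fit axis xy & flange z
from scipy.optimize import least_squares
P=[(read_camera('scene'),(402.6,224.6),(400.5,238.1)),(read_camera('side'),(282.3,169.3),(283.2,182.8))]
obs=[(q,wfc(q),a,b) for q,a,b in P]+[(p,T,(292,265.5),(295.5,248.5))]
f=lambda x:np.concatenate([np.r_[proj(q,t,[x[0],x[1],.139])-a,proj(q,t,[x[0],x[1],x[2]])-b] for q,t,a,b in obs])
r=least_squares(f,[.615,.166,.104]);print(r.x.round(4),r.fun.round(1))
E
python3 m.py
```

```text
top [0.6102 0.1679 0.139 ]
0.095 [0.6126 0.1673 0.095 ] diam 0.0557
0.104 [0.6099 0.1691 0.104 ] diam 0.054
0.113 [0.6072 0.171  0.113 ] diam 0.0523
housing [0.6097 0.1695 0.05  ] [np.float64(0.116), np.float64(0.113), np.float64(0.114), np.float64(0.114)]
cart [0.503 0.13  0.117]
[0.6109 0.1682 0.1009] [ 0.  -1.1 -0.2  0.2 -0.7  0.3 -1.2 -0.   0.7  0.6 -0.3  0.1]
```

Request:
drive_tool:
  rows:
    - [0,0,0,-0.012,-0.008,0,0.37]
    - [0,0,0,-0.0115,-0.008,0,0.37]
    - [0,0,0,0,0,0.02,0.37]
    - [0,0,0,0,0,0.03,0.37]
    - [0,0,0,0,0,0.03,0.37]
    - [0,0,0,0,0,0.02,0.37]
    - [0,0,0,0,0,0.005,0.37]
    - [0,0,0,0,0,0,0.37]

```text
time: 4.05
tool_pos: [0.607, 0.1711, 0.1339]
tcp_rot: [-0.698, -3.059, 0.004]
wrist_force: [0.1, 0.2, 0.4]
width: 0.37
grip_force: 0.0
```

```bash
python3 look.py w2
```

```text
4.05 [0.607  0.1711 0.1339] [-0.69814906 -3.05893657  0.00366355] 0.37004672432837465 [0.07227413 0.17361158 0.37972111]
sleeve [(0.67, [31.0, 32.0, 434.0, 352.0]), (0.57, [260.0, 235.0, 366.0, 331.0])]
nozzle [(0.83, [295.0, 256.0, 331.0, 337.0]), (0.51, [149.0, 438.0, 203.0, 480.0])]
coupling [(0.73, [34.0, 33.0, 434.0, 352.0])]
stand [(0.61, [33.0, 32.0, 432.0, 352.0])]
```

View pics/w2.png

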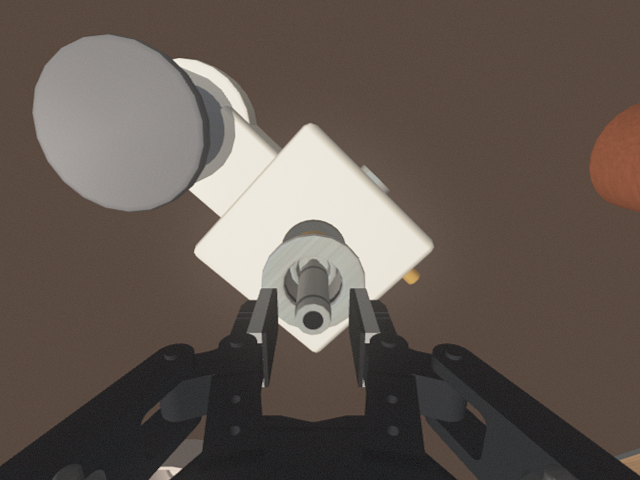

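The wrist view shows the nozzle top at about (314,318), centred between the fingers. The flange is centred at about (313.5,283) and spans columns 262 to 365.

```bash
python3 - <<'E'
from h import *
d=np.load('last.npz');p=dict(intrinsics=d['K']);T=d['T'];s=status.read_state();t=np.array(s['tool_pos']);M=R.from_rotvec(s['tcp_rot']).as_matrix()
print(t.round(4),s['time'])
c=onz(p,T,314,318,.139);print('top',c.round(4),'tool offset',(M.T@(c-t)).round(4))
for z in(.095,.1,.105,.11):
    e=[onz(p,T,u,283,z) for u in(262,365)];c=(e[0]+e[1])/2;print(z,c.round(4),'diam',np.linalg.norm(e[0]-e[1]).round(4),'off',(M.T@(c-t)).round(4))
E
```

```text
[0.6101 0.1724 0.1388] 4.3
top [0.6101 0.1697 0.139 ] tool offset [-0.0012 -0.0025 -0.0002]
0.095 [0.6134 0.1678 0.095 ] diam 0.0572 off [-0.0048 -0.0029  0.0438]
0.1 [0.6113 0.1688 0.1   ] diam 0.0556 off [-0.0025 -0.0028  0.0388]
0.105 [0.6092 0.1698 0.105 ] diam 0.0541 off [-0.0002 -0.0028  0.0338]
0.11 [0.6071 0.1708 0.11  ] diam 0.0525 off [ 0.0021 -0.0028  0.0288]
```

```bash
python3 look.py w3; python3 - <<'E'
from h import *
d=np.load('last.npz');g=cv2.cvtColor(d['c'],cv2.COLOR_RGB2GRAY);K,T=d['K'],d['T'];p=dict(intrinsics=K)
old=cv2.cvtColor(cv2.imread('pics/w2.png'),cv2.COLOR_BGR2GRAY)
for n,b in(('top',(294,300,334,336)),('housing',(200,120,440,230))):
    t=old[b[1]:b[3],b[0]:b[2]];r=cv2.matchTemplate(g,t,cv2.TM_CCOEFF_NORMED);_,s,_,l=cv2.minMaxLoc(r);print(n,s,l[0]-b[0],l[1]-b[1])
    if n=='top':
        u,v=314+l[0]-b[0],318+l[1]-b[1];print(onz(p,T,u,v,.139).round(4))
s=status.read_state();print(s['time'],s['tool_pos'])
E
```

```text
4.3 [0.6101 0.1724 0.1388] [6.98079248e-01 3.05928252e+00 2.76192684e-03] 0.36967568236851167 [-0.59070145 -0.82332717 -0.01420613]
sleeve [(0.74, [254.0, 226.0, 358.0, 318.0])]
nozzle [(0.92, [289.0, 250.0, 325.0, 326.0])]
coupling [(0.69, [31.0, 29.0, 427.0, 347.0])]
stand []
top 0.9679772853851318 -6 -10
[0.61   0.1695 0.139 ]
housing 0.9945639371871948 -4 -6
4.55 [0.60881461 0.17220582 0.13713   ]
```

Request:
drive_tool:
  rows:
    - [0,0,0,-0.0012,-0.001,0.002,0.37]
    - [0,0,0,-0.0012,-0.001,0.004,0.37]
    - [0,0,0,0,0,0.004,0.37]
    - [0,0,0,0,0,0.004,0.37]
    - [0,0,0,0,0,0.003,0.37]
    - [0,0,0,0,0,0.002,0.37]
    - [0,0,0,0,0,0.001,0.37]
    - [0,0,0,0,0,0,0.37]

```text
time: 5.22
tool_pos: [0.6094, 0.1692, 0.1157]
tcp_rot: [-0.699, -3.062, 0.001]
wrist_force: [0.4, -0.5, -0.2]
width: 0.366
grip_force: 0.0
```

Request:
drive_tool:
  rows:
    - [0,0,0,0,0,0.001,0.37]
    - [0,0,0,0,0,0.001,0.37]
    - [0,0,0,0,0,0.001,0.37]
    - [0,0,0,0,0,0.001,0.37]

```text
time: 5.55
tool_pos: [0.6098, 0.1693, 0.1124]
tcp_rot: [0.699, 3.063, 0.0]
wrist_force: [0.4, -0.1, 0.5]
width: 0.367
grip_force: 0.0
```

Request:
drive_tool:
  rows:
    - [0,0,0,0,0,0.001,0.37]
    - [0,0,0,0,0,0.001,0.37]
    - [0,0,0,0,0,0.001,0.37]
    - [0,0,0,0,0,0.001,0.37]
    - [0,0,0,0,0,0.001,0.37]

```text
time: 5.97
tool_pos: [0.6097, 0.1692, 0.1071]
tcp_rot: [-0.699, -3.063, 0.0]
wrist_force: [0.6, -0.3, -0.4]
width: 0.367
grip_force: 0.0
```

Request:
drive_tool:
  rows:
    - [0,0,0,0,0,0.001,0.37]
    - [0,0,0,0,0,0.001,0.37]
    - [0,0,0,0,0,0.001,0.37]

```text
time: 6.22
tool_pos: [0.6097, 0.1692, 0.1042]
tcp_rot: [-0.699, -3.063, 0.0]
wrist_force: [0.5, 0.8, -1.0]
width: 0.37
grip_force: 0.0
```

Request:
drive_tool:
  rows:
    - [0,0,0,0,0,0.001,0.37]
    - [0,0,0,0,0,0.001,0.37]
    - [0,0,0,0,0,0.001,0.37]

```text
time: 6.47
tool_pos: [0.6097, 0.1692, 0.1016]
tcp_rot: [-0.699, -3.063, 0.0]
wrist_force: [-1.5, -0.4, 3.8]
width: 0.368
grip_force: 2.0
```

Request:
drive_tool:
  rows:
    - [0,0,0,0,0,0.001,0.37]
    - [0,0,0,0,0,0.001,0.37]
    - [0,0,0,0,0,0,0.37]

```text
time: 6.72
tool_pos: [0.6097, 0.1692, 0.0995]
tcp_rot: [0.699, 3.063, 0.0]
wrist_force: [-2.0, -0.3, 4.7]
width: 0.374
grip_force: 2.2
```

Request:
drive_tool:
  rows:
    - [0,0,0,0,0,0.001,0.37]
    - [0,0,0,0,0,0.001,0.37]
    - [0,0,0,0,0,0.001,0.37]
    - [0,0,0,0,0,0.001,0.37]
    - [0,0,0,0,0,0.001,0.37]
    - [0,0,0,0,0,0.001,0.37]
    - [0,0,0,0,0,0,0.37]

```text
time: 7.3
tool_pos: [0.6097, 0.1692, 0.0933]
tcp_rot: [0.699, 3.063, 0.0]
wrist_force: [-1.6, -0.7, 5.1]
width: 0.372
grip_force: 2.8
```

Request:
drive_tool:
  rows:
    - [0,0,0,0,0,0.001,0.37]
    - [0,0,0,0,0,0.001,0.37]
    - [0,0,0,0,0,0,0.37]

```text
time: 7.55
tool_pos: [0.6098, 0.1692, 0.0913]
tcp_rot: [0.699, 3.063, 0.0]
wrist_force: [-2.5, -0.7, 5.0]
width: 0.368
grip_force: 2.9
```

Request:
drive_tool:
  rows:
    - [0,0,0,0,0,0.001,0.37]
    - [0,0,0,0,0,0,0.37]

```text
time: 7.72
tool_pos: [0.6098, 0.1692, 0.0904]
tcp_rot: [0.699, 3.063, 0.0]
wrist_force: [-2.7, -0.4, 6.0]
width: 0.369
grip_force: 3.0
```

Request:
drive_tool:
  rows:
    - [0,0,0,0,0,0.0007,0.37]
    - [0,0,0,0,0,0,0.37]

```text
time: 7.88
tool_pos: [0.6098, 0.1692, 0.0898]
tcp_rot: [0.699, 3.063, 0.0]
wrist_force: [-2.6, -0.2, 5.8]
width: 0.369
grip_force: 3.0
```

Request:
drive_tool:
  rows:
    - [0,0,0,0,0,0.0007,0.37]
    - [0,0,0,0,0,0,0.37]

```text
time: 8.05
tool_pos: [0.6098, 0.1692, 0.0894]
tcp_rot: [0.699, 3.063, 0.0]
wrist_force: [-3.3, -0.5, 7.7]
width: 0.367
grip_force: 3.9
```

Request:
drive_tool:
  rows:
    - [0,0,0,0,0,0.0006,0.37]
    - [0,0,0,0,0,0,0.37]
    - [0,0,0,0,0,0,0.37]

```text
time: 8.3
tool_pos: [0.6098, 0.1692, 0.0892]
tcp_rot: [0.699, 3.063, 0.0]
wrist_force: [-4.1, -0.9, 9.1]
width: 0.369
grip_force: 4.5
```

Request:
drive_tool:
  rows:
    - [0,0,0,0,0,0.0006,0.37]
    - [0,0,0,0,0,0,0.37]
    - [0,0,0,0,0,0,0.37]
    - [0,0,0,0,0,0,0.37]
    - [0,0,0,0,0,0,0.37]
    - [0,0,0,0,0,0,0.37]
    - [0,0,0,0,0,0,0.37]
    - [0,0,0,0,0,0,0.37]

```text
time: 8.97
tool_pos: [0.6098, 0.1692, 0.0889]
tcp_rot: [0.699, 3.063, 0.0]
wrist_force: [-5.2, -1.9, 10.5]
width: 0.372
grip_force: 5.3
```

```bash
python3 look.py w4
```

```text
8.9667 [0.6098 0.1692 0.0889] [6.98959947e-01 3.06265127e+00 8.43271932e-05] 0.371936291074194 [-5.19818919 -1.89302931 10.51167987]
sleeve [(0.78, [250.0, 250.0, 374.0, 354.0]), (0.46, [1.0, 1.0, 460.0, 375.0])]
nozzle [(0.77, [285.0, 283.0, 343.0, 425.0])]
coupling [(0.8, [0.0, 0.0, 460.0, 373.0]), (0.19, [250.0, 248.0, 375.0, 354.0])]
stand []
```

View pics/w4.png

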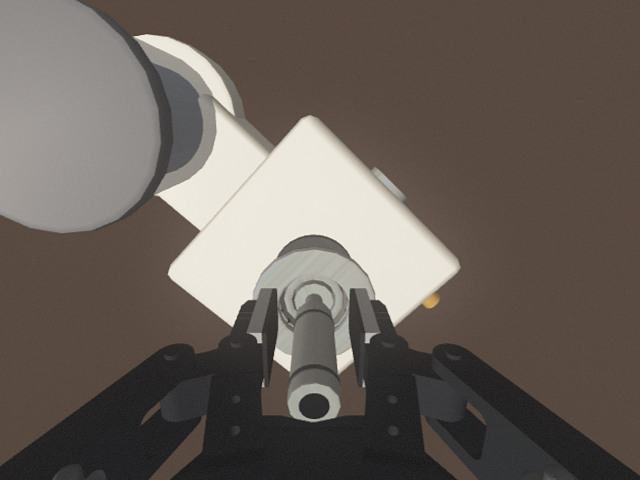

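The nozzle top is now at about (314,405) and the fingers rest on the flange. I'll check whether it lifted.

```bash
python3 - <<'E'
from h import *
d=np.load('last.npz');p=dict(intrinsics=d['K']);T=d['T']
for z in(.139,.147):print(z,proj(p,T,[.610,.1693,z]).round(1),onz(p,T,314,405,z).round(4), 'w', (d['K'][0,0]*.016/-(np.linalg.inv(T)@[.61,.1693,z,1])[2]).round(1))
E
```

```text
0.139 [315.  383.8] [0.6173 0.1655 0.139 ] w 51.1
0.147 [315.1 402.9] [0.6106 0.1687 0.147 ] w 54.8
```

The nozzle has lifted by 8 mm: predicted row 403, seen at 405. Next I'll raise the fingers and grip near its top.

Request:
drive_tool:
  rows:
    - [0,0,0,0,0,-0.001,0.37]
    - [0,0,0,0,0,-0.003,0.37]
    - [0,0,0,0,0,-0.004,0.37]
    - [0,0,0,0,0,-0.005,0.37]
    - [0,0,0,0,0,-0.006,0.37]
    - [0,0,0,0,0,-0.004,0.37]
    - [0,0,0,0,0,-0.002,0.37]
    - [0,0,0,0,0,0,0.37]

```text
time: 9.88
tool_pos: [0.6102, 0.1694, 0.1134]
tcp_rot: [0.699, 3.062, 0.001]
wrist_force: [-0.5, -0.1, 0.9]
width: 0.369
grip_force: 0.0
```

```bash
python3 look.py w5; python3 -c "
from h import *
d=np.load('last.npz');p=dict(intrinsics=d['K']);T=d['T']
for z in(.139,.147):print(z,proj(p,T,[.610,.1693,z]).round(1))
print('flange',proj(p,T,[.61,.1693,.103]),proj(p,T,[.61,.1693,.094]))"
```

```text
9.8833 [0.6102 0.1694 0.1134] [6.98801647e-01 3.06165089e+00 9.39743268e-04] 0.3694798227023937 [-0.46951429 -0.08647823  0.90534815]
sleeve [(0.82, [254.0, 234.0, 367.0, 332.0]), (0.51, [609.0, 108.0, 640.0, 205.0])]
nozzle [(0.87, [290.0, 258.0, 337.0, 373.0])]
coupling [(0.66, [0.0, 6.0, 442.0, 350.0])]
stand []
0.139 [313.8 337.9]
0.147 [313.9 350.8]
flange [313.53334819 294.22670232] [313.48010682 285.92516214]
```

View pics/w5.png

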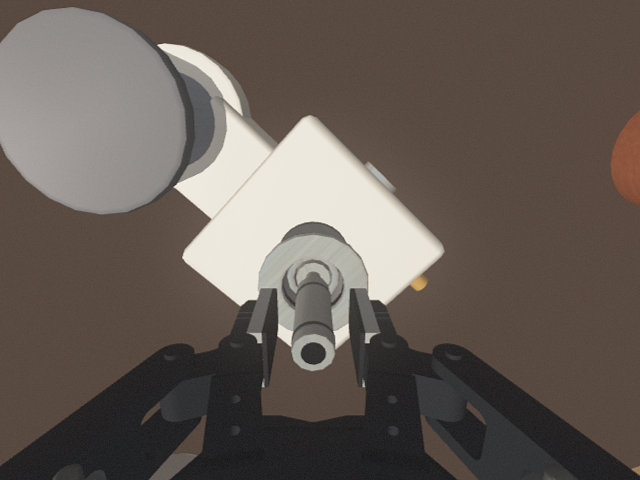

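The nozzle is still up, with its top at (313,352), and the sleeve is still held down. Closing the gripper.

Request:
drive_tool:
  rows:
    - [0,0,0,0,0,0,0.3]
    - [0,0,0,0,0,0,0.24]
    - [0,0,0,0,0,0,0.2]
    - [0,0,0,0,0,0,0.17]
    - [0,0,0,0,0,0,0.14]
    - [0,0,0,0,0,0,0.1]
    - [0,0,0,0,0,0,0.05]
    - [0,0,0,0,0,0,0.05]
  force: 40

```text
time: 10.8
tool_pos: [0.6097, 0.1693, 0.1126]
tcp_rot: [-0.699, -3.063, -0.0]
wrist_force: [-0.6, 2.2, 0.4]
width: 0.173
grip_force: 38.9
```

Request:
drive_tool:
  rows:
    - [0,0,0,0,0,-0.001,0.05]
    - [0,0,0,0,0,-0.002,0.05]
    - [0,0,0,0,0,-0.002,0.05]
    - [0,0,0,0,0,-0.002,0.05]

```text
time: 11.13
tool_pos: [0.6086, 0.169, 0.1182]
tcp_rot: [-0.699, -3.06, 0.002]
wrist_force: [1.7, 1.1, -10.2]
width: 0.18
grip_force: 39.1
```

Request:
drive_tool:
  rows:
    - [0,0,0,0,0,-0.002,0.05]
    - [0,0,0,0,0,-0.003,0.05]
    - [0,0,0,0,0,-0.003,0.05]
    - [0,0,0,0,0,-0.003,0.05]
    - [0,0,0,0,0,-0.003,0.05]
    - [0,0,0,0,0,-0.004,0.05]
    - [0,0,0,0,0,-0.005,0.05]
    - [0,0,0,0,0,-0.006,0.05]

```text
time: 11.8
tool_pos: [0.6102, 0.1692, 0.1501]
tcp_rot: [0.699, 3.062, 0.001]
wrist_force: [-1.0, -0.3, -0.9]
width: 0.174
grip_force: 40.0
```

Request:
drive_tool:
  rows:
    - [0,0,0,0,0,-0.015,0.05]
    - [0,0,0,0,0,-0.02,0.05]
    - [0,0,0,0,0,-0.01,0.05]
    - [0,0,0,-0.005,-0.014,0,0.05]
    - [0,0,0,-0.01,-0.028,0,0.05]
    - [0,0,0,-0.01,-0.028,0,0.05]
    - [0,0,0,-0.01,-0.028,0,0.05]
    - [0,0,0,-0.01,-0.028,0,0.05]

```text
time: 12.47
tool_pos: [0.5947, 0.0343, 0.1932]
tcp_rot: [-0.698, -3.063, 0.001]
wrist_force: [-0.4, -0.3, -1.8]
width: 0.176
grip_force: 40.0
```

Request:
drive_tool:
  rows:
    - [0,0,0,-0.01,-0.028,0,0.05]
    - [0,0,0,-0.01,-0.028,0,0.05]
    - [0,0,0,-0.01,-0.028,0,0.05]
    - [0,0,0,-0.01,-0.028,0,0.05]
    - [0,0,0,-0.01,-0.028,0,0.05]
    - [0,0,0,-0.01,-0.028,0,0.05]
    - [0,0,0,-0.01,-0.02,0,0.05]
    - [0,0,0,0,0,0,0.05]

```text
time: 13.13
tool_pos: [0.5761, -0.1685, 0.1933]
tcp_rot: [0.705, 3.061, -0.004]
wrist_force: [-0.3, 0.4, -1.1]
width: 0.175
grip_force: 40.0
```

Request:
drive_tool:
  rows:
    - [0,0,0,0,0,0,0.05]
    - [0,0,0,0,0,0,0.05]
    - [0,0,0,0,0,0,0.05]
    - [0,0,0,0,0,0,0.05]

```text
time: 13.47
tool_pos: [0.577, -0.1626, 0.1935]
tcp_rot: [-0.697, -3.063, -0.0]
wrist_force: [0.1, -0.2, -1.1]
width: 0.174
grip_force: 40.0
```

```bash
python3 look.py w6
```

```text
13.4667 [ 0.577  -0.1626  0.1935] [-6.97053971e-01 -3.06286343e+00 -3.78560616e-04] 0.17417969832085498 [ 0.08474543 -0.20640228 -1.11400895]
sleeve []
nozzle [(0.94, [293.0, 252.0, 336.0, 375.0]), (0.63, [451.0, 289.0, 596.0, 414.0])]
coupling [(0.86, [555.0, 0.0, 640.0, 159.0])]
stand [(0.74, [193.0, 44.0, 312.0, 282.0]), (0.31, [86.0, 344.0, 178.0, 423.0])]
```

View pics/w6.png

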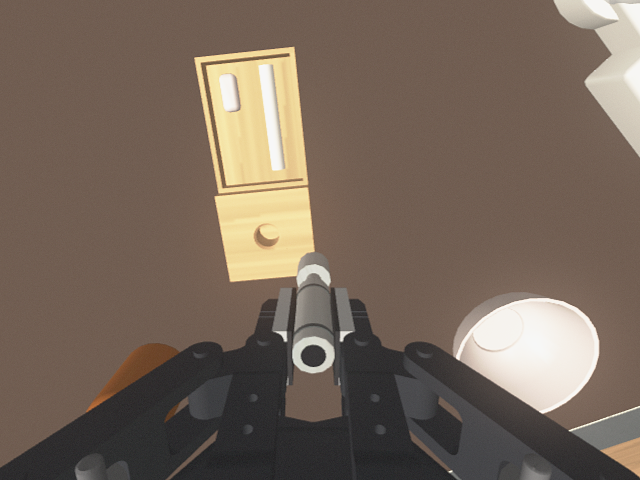

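The wrist view shows the hole mouth at about (267,236), the held nozzle's foot at about (314,268) and its top at about (314,353). The jar is at lower left, under the linkage.

```bash
python3 - <<'E'
from h import *
d=np.load('last.npz');p=dict(intrinsics=d['K']);T=d['T'];t=np.array([.577,-.1626,.1935]);M=R.from_rotvec([-.69705,-3.06286,-.00038]).as_matrix()
foot=t+[0,0,-.0515]
print('pred foot',proj(p,T,foot).round(1),'pred top',proj(p,T,foot+[0,0,.086]).round(1))
f=onz(p,T,314,268,foot[2]);tp=onz(p,T,314,353,foot[2]+.086);print('foot',f.round(4),'top',tp.round(4))
c=[onz(p,T,*q,.034) for q in((216,197),(307,187),(315,272),(231,281))];print('blk ctr',np.mean(c,0).round(4),[np.linalg.norm(c[i]-c[i-1]).round(3) for i in range(4)])
h=onz(p,T,267,236,.034);print('hole',h.round(4))
dl=h-t;print('TCP->hole tool',(M.T@dl).round(4));dl=h-f;print('foot->hole tool',(M.T@dl).round(4))
q=read_camera('side');b=masks_of(q,'jar')[0]['bbox'];print('jar',onz(q,wfc(q),343,416,.11).round(3),b)
E
```

```text
pred foot [313.6 262.4] pred top [314.3 352.9]
foot [ 0.5803 -0.1639  0.142 ] top [ 0.577  -0.1627  0.228 ]
blk ctr [ 0.5756 -0.2071  0.034 ] [np.float64(0.079), np.float64(0.078), np.float64(0.078), np.float64(0.078)]
hole [ 0.5756 -0.2074  0.034 ]
TCP->hole tool [-0.0182 -0.041   0.1595]
foot->hole tool [-0.0147 -0.0412  0.108 ]
jar [ 0.67  -0.401  0.11 ] [319.0, 394.5, 365.3, 464.3]
```

Request:
drive_tool:
  rows:
    - [0,0,0,-0.006,-0.015,0.01,0.05]
    - [0,0,0,-0.007,-0.016,0.02,0.05]
    - [0,0,0,-0.004,-0.01,0.02,0.05]
    - [0,0,0,0,0,0.02,0.05]
    - [0,0,0,0,0,0.01,0.05]
    - [0,0,0,0,0,0.005,0.05]
    - [0,0,0,0,0,0,0.05]
    - [0,0,0,0,0,0,0.05]

```text
time: 14.48
tool_pos: [0.5751, -0.2077, 0.1093]
tcp_rot: [0.698, 3.062, -0.0]
wrist_force: [-0.1, 0.3, -0.7]
width: 0.178
grip_force: 40.0
```

Request:
drive_tool:
  rows:
    - [0,0,0,0,0,0,0.05]
    - [0,0,0,0,0,0,0.05]

```text
time: 14.65
tool_pos: [0.5758, -0.2081, 0.1104]
tcp_rot: [0.698, 3.06, -0.001]
wrist_force: [0.4, 0.2, -0.9]
width: 0.172
grip_force: 40.0
```

```bash
python3 look.py w7
```

```text
14.65 [ 0.5758 -0.2081  0.1104] [ 6.97739544e-01  3.06027731e+00 -6.80220018e-04] 0.17150518252374725 [ 0.40342704  0.17603417 -0.86800189]
sleeve []
nozzle [(0.92, [293.0, 254.0, 333.0, 374.0])]
coupling []
stand [(0.56, [219.0, 0.0, 380.0, 308.0])]
```

View pics/w7.png

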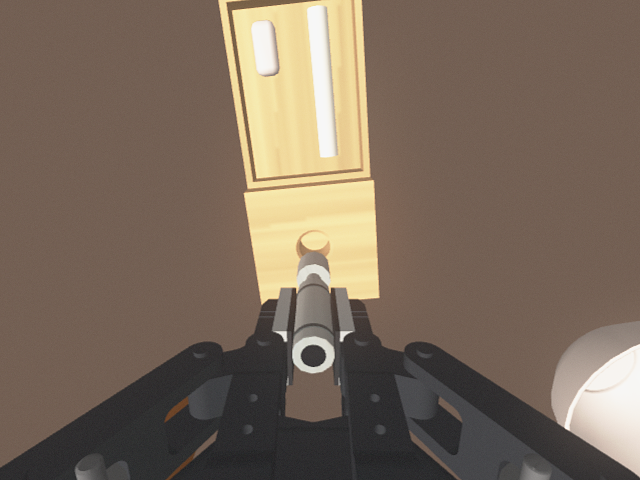

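The hole is at about (313.5,246), directly beyond the foot along the tool axis.

```bash
python3 - <<'E'
from h import *
d=np.load('last.npz');p=dict(intrinsics=d['K']);T=d['T'];s=status.read_state();t=np.array(s['tool_pos']);M=R.from_rotvec(s['tcp_rot']).as_matrix();print(t.round(4))
print('pred hole under TCP',proj(p,T,[.5758,-.2081,.034]).round(1))
c=onz(p,T,313.5,246,.034);print(c.round(4),'tool',(M.T@(c-t)).round(4))
c=np.mean([onz(p,T,*q,.034) for q in((246,193),(373,181),(379,297),(262,304))],0);print('blk',c.round(4))
f=onz(p,T,313.7,266,.059);print('foot',f.round(4))
E
```

```text
[ 0.5749 -0.2079  0.1093]
pred hole under TCP [313.5 247.7]
[ 0.5747 -0.2076  0.034 ] tool [0.0004 0.0002 0.0753]
blk [ 0.5756 -0.2069  0.034 ]
foot [ 0.578  -0.2091  0.059 ]
```

Request:
drive_tool:
  rows:
    - [0,0,0,0.001,0,0.004,0.05]
    - [0,0,0,0,0,0.005,0.05]
    - [0,0,0,0,0,0.005,0.05]
    - [0,0,0,0,0,0.004,0.05]
    - [0,0,0,0,0,0.003,0.05]
    - [0,0,0,0,0,0.002,0.05]
    - [0,0,0,0,0,0.002,0.05]
    - [0,0,0,0,0,0.001,0.05]

```text
time: 15.57
tool_pos: [0.5736, -0.2074, 0.0823]
tcp_rot: [-0.699, -3.063, -0.0]
wrist_force: [-0.9, 0.4, -0.4]
width: 0.17
grip_force: 40.0
```

Request:
drive_tool:
  rows:
    - [0,0,0,0,0,0.001,0.05]
    - [0,0,0,0,0,0.001,0.05]
    - [0,0,0,0,0,0.001,0.05]

```text
time: 15.82
tool_pos: [0.5739, -0.2075, 0.0798]
tcp_rot: [0.699, 3.062, -0.0]
wrist_force: [-0.3, -0.6, -1.6]
width: 0.173
grip_force: 40.0
```

Request:
drive_tool:
  rows:
    - [0,0,0,0,0,0.001,0.05]
    - [0,0,0,0,0,0.001,0.05]
    - [0,0,0,0,0,0.001,0.05]

```text
time: 16.07
tool_pos: [0.5738, -0.2075, 0.0767]
tcp_rot: [0.699, 3.062, -0.0]
wrist_force: [1.0, 0.6, -1.4]
width: 0.172
grip_force: 40.0
```

Request:
drive_tool:
  rows:
    - [0,0,0,0,0,0.0015,0.05]
    - [0,0,0,0,0,0.0015,0.05]
    - [0,0,0,0,0,0.0015,0.05]
    - [0,0,0,0,0,0.0015,0.05]

```text
time: 16.4
tool_pos: [0.5738, -0.2075, 0.0706]
tcp_rot: [0.699, 3.063, 0.0]
wrist_force: [0.3, 0.2, -0.4]
width: 0.173
grip_force: 40.0
```

Request:
drive_tool:
  rows:
    - [0,0,0,0,0,0.0015,0.05]
    - [0,0,0,0,0,0.0015,0.05]
    - [0,0,0,0,0,0.001,0.05]
    - [0,0,0,0,0,0.001,0.05]

```text
time: 16.73
tool_pos: [0.5738, -0.2075, 0.0656]
tcp_rot: [0.699, 3.063, 0.0]
wrist_force: [0.9, -0.3, -0.5]
width: 0.175
grip_force: 40.0
```

Request:
drive_tool:
  rows:
    - [0,0,0,0,0,0.001,0.05]
    - [0,0,0,0,0,0.001,0.05]

```text
time: 16.9
tool_pos: [0.5738, -0.2075, 0.0637]
tcp_rot: [0.699, 3.063, -0.0]
wrist_force: [0.7, 0.4, 0.4]
width: 0.176
grip_force: 40.0
```

Request:
drive_tool:
  rows:
    - [0,0,0,0,0,0.001,0.05]
    - [0,0,0,0,0,0,0.05]

```text
time: 17.07
tool_pos: [0.5738, -0.2074, 0.0625]
tcp_rot: [0.699, 3.063, 0.0]
wrist_force: [1.5, -0.5, -2.2]
width: 0.172
grip_force: 40.0
```

Request:
drive_tool:
  rows:
    - [0,0,0,0,0,0.0008,0.05]
    - [0,0,0,0,0,0,0.05]

```text
time: 17.23
tool_pos: [0.5738, -0.2075, 0.0618]
tcp_rot: [0.699, 3.063, 0.0]
wrist_force: [1.6, 0.1, -2.4]
width: 0.176
grip_force: 40.0
```

Request:
drive_tool:
  rows:
    - [0,0,0,0,0,0.0008,0.05]
    - [0,0,0,0,0,0,0.05]

```text
time: 17.4
tool_pos: [0.5739, -0.2075, 0.0616]
tcp_rot: [0.699, 3.062, -0.0]
wrist_force: [0.2, 0.2, 3.4]
width: 0.171
grip_force: 40.4
```

The floor contact came at the predicted height, so I'll release.

Request:
drive_tool:
  rows:
    - [0,0,0,0,0,0,0.2]
    - [0,0,0,0,0,0,0.24]
    - [0,0,0,0,0,0,0.3]
    - [0,0,0,0,0,0,0.4]
    - [0,0,0,0,0,0,0.45]
    - [0,0,0,0,0,0,0.45]
    - [0,0,0,0,0,-0.002,0.45]
    - [0,0,0,0,0,-0.005,0.45]
  force: 20

```text
time: 18.07
tool_pos: [0.573, -0.2072, 0.0675]
tcp_rot: [-0.699, -3.061, -0.0]
wrist_force: [0.8, -0.7, -0.6]
width: 0.452
grip_force: 0.0
```

Request:
drive_tool:
  rows:
    - [0,0,0,0,0,-0.01,0.45]
    - [0,0,0,0,0,-0.015,0.45]
    - [0,0,0,0,0,-0.02,0.45]
    - [0,0,0,0,0,-0.03,0.45]
    - [0,0,0,0,0,-0.03,0.45]
    - [0,0,0,0,0,-0.02,0.45]
    - [0,0,0,0,0,-0.01,0.45]
    - [0,0,0,0,0,0,0.45]

```text
time: 18.73
tool_pos: [0.5758, -0.2083, 0.2076]
tcp_rot: [0.697, 3.056, -0.002]
wrist_force: [0.3, -0.4, 0.7]
width: 0.45
grip_force: 0.0
```

```bash
python3 look.py w8; python3 - <<'E'
from h import *
d=np.load('last.npz');p=dict(intrinsics=d['K']);T=d['T']
h=np.array([.5752,-.2073,0]);
for z in(.034,.096):print('wrist',z,proj(p,T,h+[0,0,z]).round(1))
c=[]
for n,x,y in(('scene',229,236),('scene',402,236),('side',278,335),('side',283,182)):
    q=read_camera(n);c.append(cv2.resize(q['color'][y-33:y+33,x-33:x+33],None,fx=4,fy=4,interpolation=2))
w=d['c'][140:404,160:424]
cv2.imwrite('pics/fin.png',np.vstack([np.hstack([c[0],c[1],w]),np.hstack([c[2],c[3],w*0])])[:,:,::-1])
E
```

```text
18.7333 [ 0.5758 -0.2083  0.2076] [ 6.97456443e-01  3.05587981e+00 -1.83637863e-03] 0.4499481845498675 [ 0.31329796 -0.40937317  0.74458938]
sleeve []
nozzle [(0.71, [304.0, 201.0, 328.0, 240.0])]
coupling [(0.76, [618.0, 0.0, 640.0, 77.0])]
stand [(0.68, [247.0, 18.0, 362.0, 257.0])]
wrist 0.034 [314.  209.7]
wrist 0.096 [314.3 229.8]
```

View pics/fin.png

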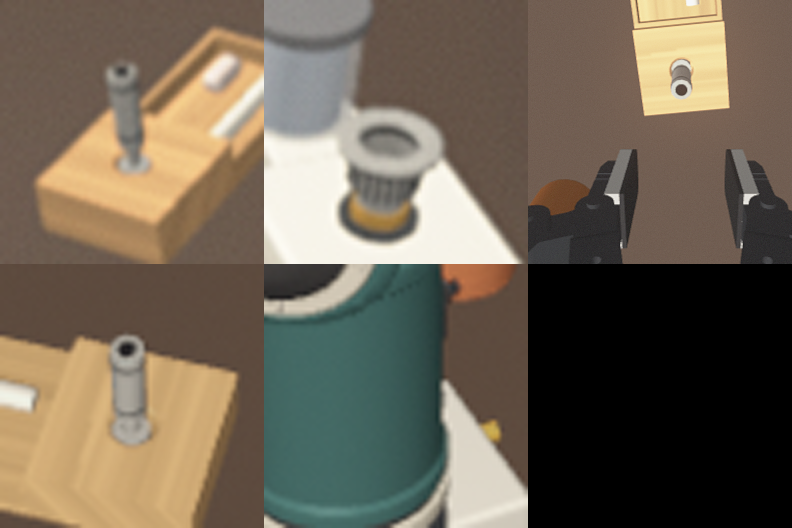

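The nozzle stands upright in the hole: its top is at (313,229) in the wrist view, against (314,230) predicted for fully home. The sleeve is back up on the coupling.

```bash
python3 -c "
from h import *
print(workorder.finish_job())"
```

```text
the job is handed in; nothing more can be done
None
```

The nozzle is out of the coupling and stands upright, fully home and released, in the stand's hole; the sleeve is back up, the bowl, mug and jar were not touched, and the job was handed in at about 19 s with no verdict returned.

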